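Put a couverture block away in the bench chocolate keeper

TASK

Slide open the flush plastic cover of the steel chocolate keeper, lay the chocolate block from the marble slab flat in its well (set it down, do not drop it), and slide the cover fully shut again. The cover has no handle: press the closed fingertips lightly on it and draw it along by friction, never forcing it, for it is a thin sheet that cracks. Leave the two bowls and the palette knife where they are.

Things in the scene. Friction and masses are not known exactly. Their poses are not given: they have to be found in the camera images.
- keeper: Bench chocolate keeper: brushed steel housing 230 (its x) x 400 (its y) x 76 mm high, fixed on the table; origin at the centre of its underside, z up. Its well, 160 (x) x 324 (y) mm, is closed by two sheets: a fixed steel half at the -y end and a sliding white plastic half at the +y end (cover). More than 25 N on the keeper or its cover does damage.
- cover (a joint): Opening of the sliding half in m: 0 = shut, 0.12 = fully open; it slides to the keeper's -y, under the fixed half, has a stop at each end and stays where left. At opening q the sheet (flat, no handle, 158 x 203 x 3 mm) covers keeper y = -42-1000q to +161-1000q mm. It takes about 3 N along the slide; friction under a fingertip is about 0.5 or more: press with 8 to 14 N.
- cover_zone (a point): Point over the middle of the strip of the shut sliding half to press on: 38 mm from the sheet's +y edge, at the height of the steel rim, 76 mm above the table. Fixed to the keeper (does not move with the sheet), axes as the keeper's. The sheet's face lies an unmeasured 1 to 7 mm below this (worn runners, differs each time) and gives 0.7 mm per 10 N.
- fixed_half (a point): Centre of the upper face of the fixed half: a steel sheet 160 (x) x 130 (y) mm level with the steel rim, over keeper y = -162 to -32 mm. The open sliding half goes under it, leaving 74 mm of the sliding sheet bare behind its +y edge: press only there. Three chocolate blocks (34 mm high) already lie in the well below keeper y = -20 mm.
- well_mouth (a point): Centre of the mouth that the fully open cover leaves at the +y end of the well, at the height of the well's floor (16 mm above the table, 60 mm below the rim): keeper x = 0, y = +102 mm. The mouth is 160 (x) x 120 (y) mm, its floor flat and bare. Axes as the keeper's.
- block_center (a point): Centre of the dark chocolate block, which lies flat: 90 (its x) x 45 (its y) x 36 mm high, about 0.18 kg, with three shallow segments on top. The point is half-way up, 18 mm above its underside; z up. It starts on the marble slab.
- slab: White marble slab 180 x 180 x 20 mm, fixed on the table, on which the block lies at first. Origin: centre of its underside.
- steel_bowl: Bystander: round steel bowl of broken chocolate, 208 mm across, 90 mm high, standing on the table; origin at the centre of its underside. Leave it alone.
- nut_bowl: Bystander: round ivory plastic bowl of chopped nuts, 184 mm across, 95 mm high; origin at the centre of its underside. Leave it alone.
- palette_knife: Bystander: palette knife lying on the table, steel blade 165 mm long along its +x, wooden handle 110 mm along its -x, 18 mm high; origin where blade and handle meet, at table height. Leave it alone.
Mind the look-alikes: they are no part of the job. What is meant by the part that bears block_center is not red, and is the larger of those in its own colour.

How it is judged:
By the outcome, as a careful person would: the job done as asked, in the order asked, and still so for the second after the job is handed in, with the robot touching nothing.
It also fails if it takes over 72 s, if anything falls off the work surface, if the arm or the gripper's body presses on something with over 40 N, if the wrist force passes 120 N, or if a joint passes its speed limit or range.

ROBOT

A 6-joint arm with a two-finger parallel gripper is mounted at the origin on the work surface. World frame = base frame: x ahead of the robot, y to its left, z up, the work surface at z = 0. Lengths are in m, angles in rad, forces in N, time in s.
With the tool pointing down it reaches from about 0.275 to 0.875 m from the base axis. Payload 12.5 kg.
Tool frame: the origin (TCP) lies midway between the tips of the shut fingers; the grasp point (between the pads) lies 19 mm behind it; z points along the fingers, y is the direction in which the jaws open and shut (so a half turn about z gives the same grasp; the last joint's range is limited). The gripper opens to 85 mm and grips with 20 to 120 N. Pads are 22 mm wide; open, the fingers measure 114 mm over their backs; the gripper's body (76 mm by 85 mm) begins 54 mm behind the grasp point. The pads swing forward as they close: fully open they stand 13 mm farther back than shut.
Start: joints at [-1.297, 0.351, 1.652, -0, 1.139, -0.085], TCP at [0.193, -0.515, 0.231] pointing down, gripper open.
Joint ranges: [-2.75, 2.75], [-0.79, 2.1], [0.01, 2.65], [-1.57, 4.71], [0.07, 3.14], [-2.87, 2.87]. Speed limits (rad/s): [2.22, 2.22, 2.79, 3.14, 3.14, 3.14].

INTERFACE

Orientations are given as [roll, pitch, yaw] about the fixed x, y, z axes, in that order (R = Rz(yaw) Ry(pitch) Rx(roll)).
In Python, from station import bot, grab_frame gives the robot as it stands.
- The arm moves only by the tool step_arm, never from a script. Its argument "steps" is a list that holds one entry, the list of rows, each a list of 7 numbers: the shift along the world's x, y, z in cm, then the turn, a rotation vector about the world's x, y, z in rad, then the closure, from 0 (fully open) to 1 (shut). In form: [[[tx, ty, tz, wx, wy, wz, grip], ...]]. A call has 1 to 12 rows; each row is the pose to reach, as a shift and turn from the pose commanded when the call began; what a row does not reach only later rows make up. A row lasts 1/8 s, in which the tool goes at most 62.5 mm and 10.7 degrees, less where a joint would pass 70% of its speed; a pose out of reach is approached as far as the arm can. A call with a gripper value outside its range is refused whole. The fingers move at their own pace and stop on an object; the grip force is fixed at half the most. Time passes only in rows, so rows that repeat a pose let the fingers close. It gives the time, the measured TCP pose, the force and the opening at its end, in the units of the state.
- bot.state(): the state, without advancing time (a new reading comes with each control period).
- grab_frame(name): name is "scene" or "top"; returns a dict with "frame" (400x640x3 uint8, red, green, blue), "z_map" (400x640 float32, m along the optical axis (not along the pixel's ray), 0 where there is no reading), "fx", "fy", "cx", "cy" (pixels), "R" (3x3) and "t" (3): a world point X has camera coordinates R X + t. Camera axes: x right, y down, z forward; pixel columns grow to the right and rows downward; lengths in m; the calibration is good to about 2 mm. A picture is of the moment at which its call begins.
- bot.close_job(): hands the job in, once; it reports no verdict.
The state is a dict: "time_s": time; "joints": joint angles; "dq": joint speeds; "joint_efforts": joint torques, N m; "eef_pos": TCP position; "ee_rot": TCP orientation; "force": force on the tool from outside, world axes, zero at the start; "wrist_torque": the same for the moment, N m; "grip_width": opening from 0.0 (shut) to 1.0 (fully open).
Only numpy, scipy, OpenCV 4.12 (cv2) and the standard library are available. Lean on these libraries where they do the work, as an engineer would, in place of code of your own. Each camera call takes 0.05 s, during which the arm holds its last target.

## Working session

There is one attempt and no reset: what is moved stays moved. The work goes in short steps, Python scripts to look and compute and a tool call to move; the robot and the scene stay as the last step left them, time stands still between calls to the robot, and variables do not carry over. Pictures are saved under pics/ and viewed, and the job is handed in when it is done.

Besides the shell and the picture viewer there is one more tool, called after "Call:" as a command line: name --argument value ..., lists and objects as JSON in quotes. step_arm: Moves the arm, as the interface text tells. Its arguments: {"type":"object","properties":{"steps":{"type":"array"}},"required":["steps"]}

```bash
ls; mkdir -p pics; python3 - <<'E'
from station import bot, grab_frame
import cv2,pickle
for n in("scene","top"):
    f=grab_frame(n); pickle.dump(f,open(n+'.pkl','wb'))
    cv2.imwrite(f'pics/{n}0.png',f['frame'][:,:,::-1]); print(n,f['fx'],f['cx'],f['cy'],f['R'],f['t'])
print(bot.state())
E
```

```text
pics
scene 484.8446267308521 311.5129191447835 203.37258821466227 [[-0.38175766  0.92420278 -0.0105024 ]
 [ 0.68102665  0.27359106 -0.67922797]
 [-0.62487102 -0.2664529  -0.73385221]] [ 0.22376363 -0.31787701  1.84074662]
top 459.5637776402053 314.0123568178525 197.86846546063128 [[-0.02286304 -0.99967092 -0.01163316]
 [-0.98176408  0.02464706 -0.18849883]
 [ 0.18872352  0.00711136 -0.98200451]] [0.01204654 0.51774899 1.50703794]
{'time_s': 0.1, 'joints': array([-1.29658627e+00,  3.51200677e-01,  1.65233841e+00, -7.93044609e-07,
        1.13909910e+00, -8.45897065e-02]), 'dq': array([ 0.00012153,  0.0002831 , -0.00021896,  0.0003435 ,  0.0018961 ,
       -0.00010196]), 'joint_efforts': array([-3.24357279e-04, -5.06833613e+01, -2.91878110e+01, -1.23768336e-04,
        2.64138696e-03,  2.63988375e-05]), 'eef_pos': array([ 0.19308367, -0.51468625,  0.23081046]), 'ee_rot': array([-3.14055080e+00, -8.76187254e-05,  3.58800053e-01]), 'force': array([ 0.19829089, -0.34714405, -0.11160151]), 'wrist_torque': array([ 0.01126713, -0.03417986, -0.0344575 ]), 'grip_width': 0.9982561746913133}
```

View pics/scene0.png

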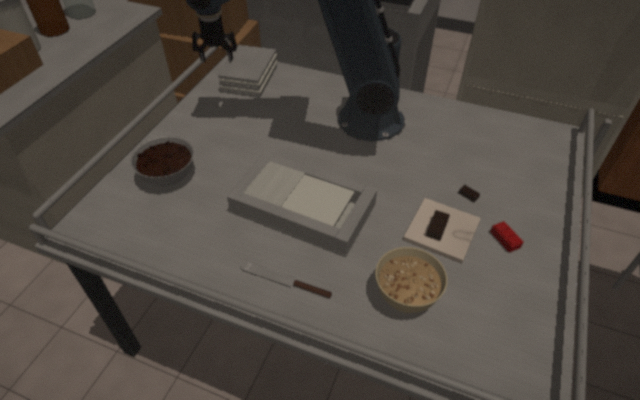

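View pics/top0.png

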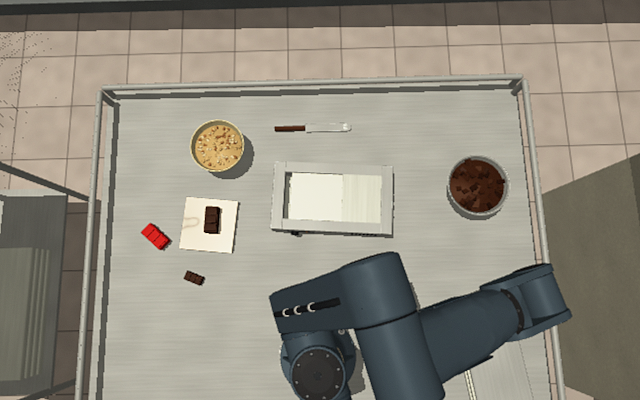

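```bash
cat > h.py <<'E'
import pickle,cv2,numpy as np
def load(n): return pickle.load(open(n+'.pkl','rb'))
def cloud(f):
    z=f['z_map'];v,u=np.mgrid[:z.shape[0],:z.shape[1]]
    c=np.stack([(u-f['cx'])/f['fx']*z,(v-f['cy'])/f['fy']*z,z],-1)
    return (c-f['t'])@f['R']
def ray(f,u,v,h):
    d=f['R'].T@np.array([(u-f['cx'])/f['fx'],(v-f['cy'])/f['fy'],1]);o=-f['R'].T@f['t']
    return o+d*(h-o[2])/d[2]
def proj(f,X):
    c=f['R']@np.asarray(X,float)+f['t']; return c[0]/c[2]*f['fx']+f['cx'],c[1]/c[2]*f['fy']+f['cy']
E
python3 - <<'E'
from h import *
t=load('top');s=load('scene')
a=t['frame'][150:250,260:410,::-1];cv2.imwrite('pics/tk.png',cv2.resize(a,None,fx=5,fy=5,interpolation=cv2.INTER_CUBIC))
a=t['frame'][180:295,130:250,::-1];cv2.imwrite('pics/tb.png',cv2.resize(a,None,fx=5,fy=5,interpolation=cv2.INTER_CUBIC))
a=s['frame'][150:250,220:390,::-1];cv2.imwrite('pics/sk.png',cv2.resize(a,None,fx=4.5,fy=4.5,interpolation=cv2.INTER_CUBIC))
P=cloud(t)
np.set_printoptions(precision=3,suppress=True)
for v in (165,180,200,220,232):
  print(v,[(u,P[v,u].round(3).tolist()) for u in range(272,396,12)])
for u in range(280,296): print(u,P[200,u],t['frame'][200,u])
for (u,v) in((212,220),(195,278),(155,236),(230,205),(215,140)):print(u,v,P[v,u],t['frame'][v,u])
E
```

```text
165 [(272, [0.649, 0.146, 0.003]), (284, [0.63, 0.099, 0.069]), (296, [0.627, 0.058, 0.077]), (308, [0.627, 0.017, 0.074]), (320, [0.626, -0.023, 0.073]), (332, [0.624, -0.064, 0.075]), (344, [0.623, -0.104, 0.074]), (356, [0.623, -0.145, 0.072]), (368, [0.622, -0.185, 0.073]), (380, [0.618, -0.225, 0.081]), (392, [0.638, -0.278, 0.004])]
180 [(272, [0.596, 0.147, -0.003]), (284, [0.577, 0.099, 0.073]), (296, [0.577, 0.059, 0.071]), (308, [0.576, 0.018, 0.067]), (320, [0.576, -0.022, 0.065]), (332, [0.572, -0.062, 0.075]), (344, [0.572, -0.103, 0.072]), (356, [0.57, -0.143, 0.075]), (368, [0.569, -0.183, 0.075]), (380, [0.568, -0.223, 0.074]), (392, [0.567, -0.263, 0.078])]
200 [(272, [0.524, 0.147, -0.001]), (284, [0.513, 0.101, 0.051]), (296, [0.507, 0.06, 0.074]), (308, [0.507, 0.02, 0.068]), (320, [0.507, -0.02, 0.065]), (332, [0.505, -0.06, 0.071]), (344, [0.503, -0.1, 0.074]), (356, [0.503, -0.14, 0.071]), (368, [0.502, -0.18, 0.072]), (380, [0.501, -0.22, 0.073]), (392, [0.498, -0.258, 0.08])]
220 [(272, [0.443, 0.14, 0.071]), (284, [0.441, 0.1, 0.075]), (296, [0.44, 0.06, 0.0
[... 700 characters left out ...]
208 193]
283 [0.509 0.103 0.073] [160 158 145]
284 [0.513 0.101 0.051] [56 56 50]
285 [0.519 0.1   0.019] [98 99 87]
286 [0.519 0.097 0.015] [117 116 101]
287 [0.52  0.094 0.014] [112 111  97]
288 [0.519 0.09  0.014] [100 101  88]
289 [0.519 0.087 0.015] [188 187 164]
290 [0.519 0.083 0.014] [244 244 230]
291 [0.507 0.076 0.077] [243 242 232]
292 [0.509 0.073 0.068] [240 238 223]
293 [0.509 0.07  0.067] [239 237 223]
294 [0.508 0.066 0.07 ] [239 237 221]
295 [0.508 0.063 0.07 ] [239 237 222]
212 220 [0.449 0.342 0.06 ] [72 44 32]
195 278 [0.26  0.405 0.018] [60 38 28]
155 236 [0.403 0.539 0.036] [216  38  34]
230 205 [0.506 0.29  0.02 ] [245 238 219]
215 140 [0.718 0.33  0.09 ] [209 171 104]
```

View pics/tk.png

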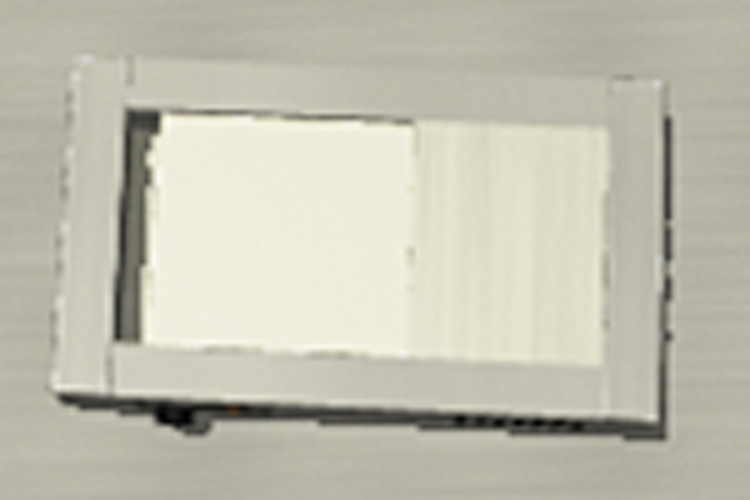

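View pics/tb.png

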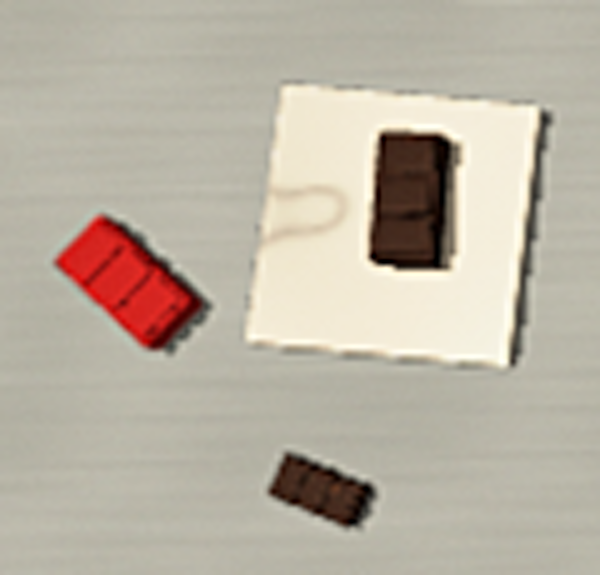

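View pics/sk.png

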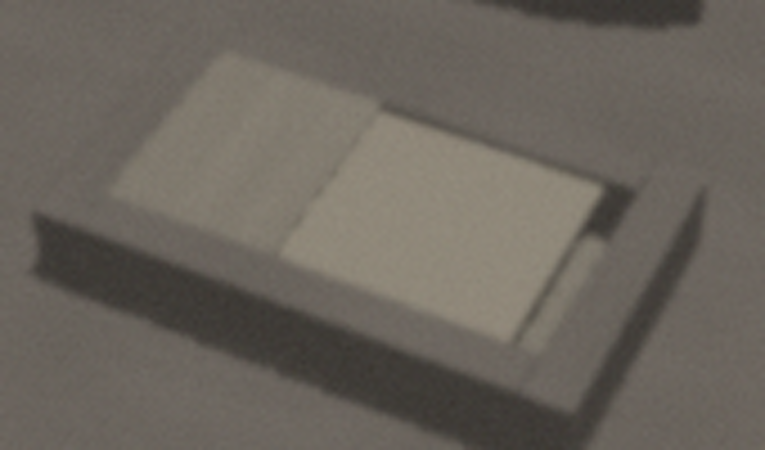

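```bash
cat >> h.py <<'E'
def rects(t):
    P=cloud(t);z=P[...,2];out={}
    hsv=cv2.cvtColor(t['frame'],cv2.COLOR_RGB2HSV)
    roi=np.zeros(z.shape,bool);roi[150:250,262:405]=1
    m=((z>.055)&roi&(z<.1)).astype(np.uint8)
    out['keeper']=m
    return out
def big(m):
    c=max(cv2.findContours(m,cv2.RETR_EXTERNAL,cv2.CHAIN_APPROX_NONE)[0],key=cv2.contourArea);return c[:,0].astype(float)
def rect(t,m,h):
    c=big(m);w=np.array([ray(t,u,v,h)[:2] for u,v in c],np.float32)
    return cv2.minAreaRect(w)
E
python3 - <<'E'
from h import *
t=load('top');s=load('scene');P=cloud(t)
np.set_printoptions(precision=4,suppress=True)
print('keeper',rect(t,rects(t)['keeper'],.076))
f=t['frame'].astype(int)
dark=(f.sum(2)<260)&(f[...,0]>f[...,2]+5)
m=np.zeros(dark.shape,np.uint8);m[200:240,195:228]=dark[200:240,195:228];m=cv2.morphologyEx(m,cv2.MORPH_CLOSE,np.ones((3,3)))
print('blockmask',rect(t,m,.056))
z=P[...,2];mz=np.zeros_like(m);mz[195:245,190:240]=(z>.04)[195:245,190:240]
print('block z',rect(t,mz,.056),np.median(z[mz>0]))
sl=np.zeros_like(m);sl[190:260,175:245]=((f.min(2)>190)&(f[...,0]>f[...,2]+10))[190:260,175:245]
print('slab',rect(t,sl,.02))
sh=np.zeros_like(m);sh[165:230,284:345]=((f[...,2]>212)&(f[...,0]<250))[165:230,284:345]
print('sheet',rect(t,sh,.07))
a=s['frame'];
x=0
k=rect(t,rects(t)['keeper'],.076)
print(cv2.boxPoints(k))
E
```

```text
keeper ((0.5131391286849976, -0.061635613441467285), (0.3991662859916687, 0.23674605786800385), 85.93435668945312)
blockmask ((0.450133353471756, 0.3435715138912201), (0.04980866611003876, 0.088612861931324), 86.89337158203125)
block z ((0.4534453749656677, 0.3448597192764282), (0.04660491645336151, 0.08920028805732727), 86.52793884277344) 0.053591322662402165
slab ((0.4415719211101532, 0.36414942145347595), (0.1792113482952118, 0.17782674729824066), 83.66132354736328)
sheet ((0.5197451114654541, -0.006289593875408173), (0.1759013831615448, 0.15776799619197845), 87.03194427490234)
[[ 0.3809 -0.2523]
 [ 0.6171 -0.2691]
 [ 0.6454  0.1291]
 [ 0.4092  0.1458]]
```

Call:
step_arm --steps '[[[33.1,55.6,0,0,0,-0.43,1],[33.1,55.6,0,0,0,-0.43,1],[33.1,55.6,0,0,0,-0.43,1],[33.1,55.6,0,0,0,-0.43,1],[33.1,55.6,0,0,0,-0.43,1],[33.1,55.6,0,0,0,-0.43,1],[33.1,55.6,0,0,0,-0.43,1],[33.1,55.6,0,0,0,-0.43,1],[33.1,55.6,0,0,0,-0.43,1],[33.1,55.6,0,0,0,-0.43,1],[33.1,55.6,0,0,0,-0.43,1],[33.1,55.6,0,0,0,-0.43,1]]]'

```text
time_s: 1.6
eef_pos: [0.5243, 0.0424, 0.2308]
ee_rot: [-3.142, 0.001, -0.069]
force: [-0.9, -0.4, 0.3]
grip_width: -0.0
```

Call:
step_arm --steps '[[[0,-0.1,-5,0,0,0,1],[0,-0.1,-9,0,0,0,1],[0,-0.1,-12,0,0,0,1],[0,-0.1,-13.5,0,0,0,1],[0,-0.1,-14.3,0,0,0,1],[0,-0.1,-14.8,0,0,0,1],[0,-0.1,-14.8,0,0,0,1],[0,-0.1,-14.8,0,0,0,1]]]'

```text
time_s: 2.6
eef_pos: [0.5245, 0.0401, 0.0839]
ee_rot: [-3.142, -0.001, -0.071]
force: [0.1, -0.8, -0.1]
grip_width: -0.002
```

```bash
python3 - <<'E'
from station import bot, grab_frame
import cv2,pickle
s=bot.state();print(s['eef_pos'],s['force'],s['time_s'])
f=grab_frame('scene');cv2.imwrite('pics/s1.png',cv2.resize(f['frame'][150:250,220:390,::-1],None,fx=4.5,fy=4.5,interpolation=cv2.INTER_CUBIC))
f=grab_frame('top');cv2.imwrite('pics/t1.png',cv2.resize(f['frame'][150:250,260:410,::-1],None,fx=4.5,fy=4.5,interpolation=cv2.INTER_CUBIC))
E
```

```text
[0.52447009 0.04006713 0.08387278] [ 0.08130879 -0.75236577 -0.07921736] 2.6
```

View pics/s1.png

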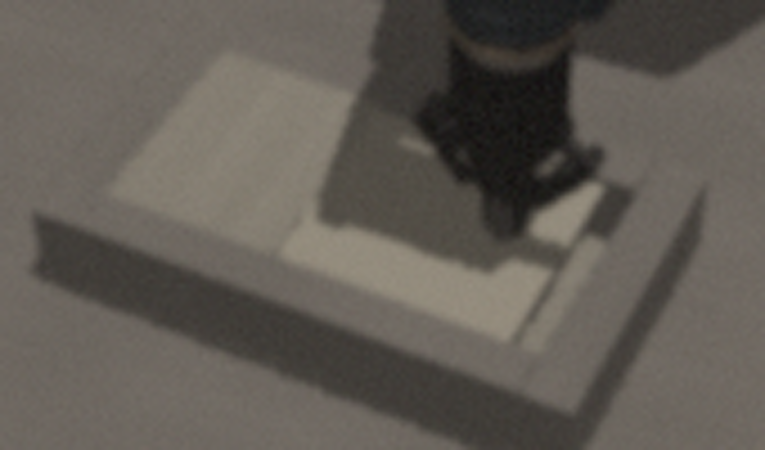

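View pics/t1.png

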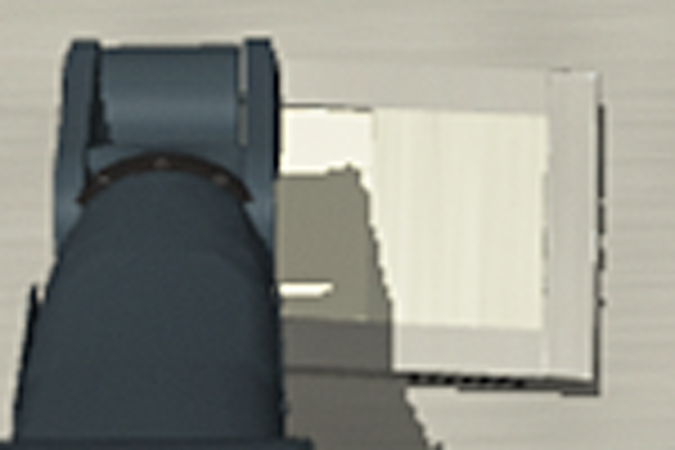

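Call:
step_arm --steps '[[[0,0,-0.4,0,0,0,1],[0,0,-0.7,0,0,0,1],[0,0,-0.9,0,0,0,1],[0,0,-0.95,0,0,0,1],[0,0,-0.95,0,0,0,1]]]'

```text
time_s: 3.32
eef_pos: [0.5241, 0.0401, 0.0738]
ee_rot: [-3.142, 0.0, -0.071]
force: [-0.0, -0.3, 0.2]
grip_width: 0.005
```

Call:
step_arm --steps '[[[0,0,-0.03,0,0,0,1],[0,0,-0.06,0,0,0,1],[0,0,-0.06,0,0,0,1]]]'

```text
time_s: 3.7
eef_pos: [0.5241, 0.04, 0.0732]
ee_rot: [-3.142, -0.0, -0.071]
force: [-0.3, 0.4, -0.4]
grip_width: 0.003
```

Call:
step_arm --steps '[[[0,0,-0.03,0,0,0,1],[0,0,-0.06,0,0,0,1],[0,0,-0.06,0,0,0,1]]]'

```text
time_s: 4.08
eef_pos: [0.5241, 0.04, 0.0725]
ee_rot: [3.142, 0.0, -0.071]
force: [0.1, 0.2, -0.2]
grip_width: 0.0
```

Call:
step_arm --steps '[[[0,0,-0.03,0,0,0,1],[0,0,-0.06,0,0,0,1],[0,0,-0.06,0,0,0,1]]]'

```text
time_s: 4.45
eef_pos: [0.5241, 0.04, 0.072]
ee_rot: [-3.142, 0.0, -0.071]
force: [0.6, -0.2, -0.9]
grip_width: 0.0
```

Call:
step_arm --steps '[[[0,0,-0.03,0,0,0,1],[0,0,-0.06,0,0,0,1],[0,0,-0.06,0,0,0,1]]]'

```text
time_s: 4.82
eef_pos: [0.5241, 0.04, 0.0714]
ee_rot: [-3.142, 0.0, -0.071]
force: [-0.5, 0.2, -0.1]
grip_width: -0.003
```

Call:
step_arm --steps '[[[0,0,-0.03,0,0,0,1],[0,0,-0.06,0,0,0,1],[0,0,-0.06,0,0,0,1]]]'

```text
time_s: 5.2
eef_pos: [0.5242, 0.0401, 0.0709]
ee_rot: [-3.142, -0.0, -0.071]
force: [-0.6, 1.0, 2.4]
grip_width: 0.004
```

Call:
step_arm --steps '[[[0,0,-0.03,0,0,0,1],[0,0,-0.04,0,0,0,1],[0,0,-0.04,0,0,0,1]]]'

```text
time_s: 5.58
eef_pos: [0.5242, 0.04, 0.0706]
ee_rot: [3.142, -0.0, -0.071]
force: [-2.3, 0.6, 6.5]
grip_width: 0.001
```

Call:
step_arm --steps '[[[0,0,-0.03,0,0,0,1],[0,0,-0.04,0,0,0,1],[0,0,-0.04,0,0,0,1]]]'

```text
time_s: 5.95
eef_pos: [0.5243, 0.0401, 0.0704]
ee_rot: [-3.142, -0.0, -0.071]
force: [-2.9, 0.7, 9.1]
grip_width: 0.002
```

Call:
step_arm --steps '[[[0,0,-0.02,0,0,0,1],[-0.01,-0.1,-0.02,0,0,0,1],[-0.02,-0.3,-0.02,0,0,0,1],[-0.04,-0.6,-0.02,0,0,0,1],[-0.06,-0.9,-0.02,0,0,0,1],[-0.09,-1.2,-0.02,0,0,0,1]]]'

```text
time_s: 6.7
eef_pos: [0.5234, 0.0283, 0.0703]
ee_rot: [-3.141, -0.0, -0.071]
force: [-2.2, 3.1, 10.3]
grip_width: -0.001
```

Call:
step_arm --steps '[[[-0.02,-0.3,0,0,0,0,1],[-0.05,-0.7,0,0,0,0,1],[-0.08,-1.1,0,0,0,0,1],[-0.11,-1.5,0,0,0,0,1],[-0.14,-1.9,0,0,0,0,1],[-0.16,-2.3,0,0,0,0,1],[-0.19,-2.7,0,0,0,0,1],[-0.21,-3.0,0,0,0,0,1]]]'

```text
time_s: 7.7
eef_pos: [0.5212, -0.0018, 0.0703]
ee_rot: [-3.141, -0.0, -0.071]
force: [-3.3, 1.3, 10.4]
grip_width: 0.0
```

```bash
python3 - <<'E'
from station import bot, grab_frame
import cv2,pickle
s=bot.state();print(s['eef_pos'],s['force'],s['time_s'])
f=grab_frame('scene');cv2.imwrite('pics/s2.png',cv2.resize(f['frame'][150:250,220:390,::-1],None,fx=4.5,fy=4.5,interpolation=cv2.INTER_CUBIC))
E
```

```text
[ 0.52124922 -0.00181727  0.070318  ] [-3.28157629  1.32414125 10.36497448] 7.7
```

View pics/s2.png

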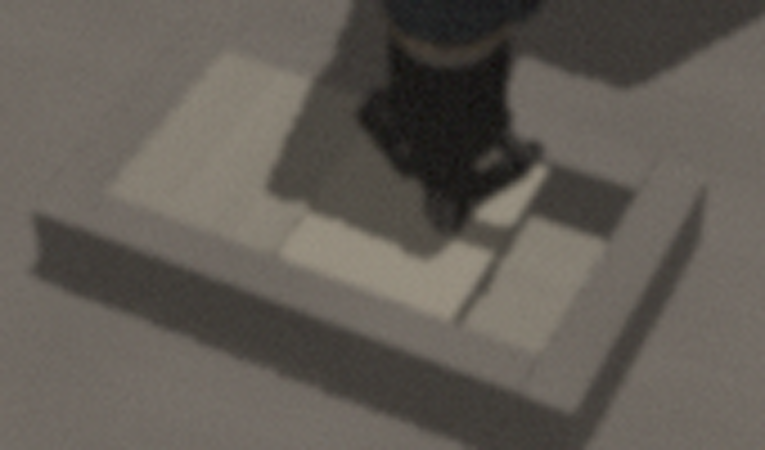

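Call:
step_arm --steps '[[[-0.02,-0.3,0,0,0,0,1],[-0.05,-0.7,0,0,0,0,1],[-0.08,-1.1,0,0,0,0,1],[-0.11,-1.5,0,0,0,0,1],[-0.14,-1.9,0,0,0,0,1],[-0.16,-2.3,0,0,0,0,1],[-0.19,-2.7,0,0,0,0,1],[-0.22,-3.1,0,0,0,0,1],[-0.25,-3.5,0,0,0,0,1],[-0.28,-3.9,0,0,0,0,1],[-0.31,-4.3,0,0,0,0,1],[-0.33,-4.6,0,0,0,0,1]]]'

```text
time_s: 9.25
eef_pos: [0.5179, -0.0478, 0.0704]
ee_rot: [-3.141, -0.0, -0.071]
force: [-2.4, 3.1, 11.3]
grip_width: -0.001
```

Call:
step_arm --steps '[[[-0.02,-0.3,0,0,0,0,1],[-0.04,-0.6,0,0,0,0,1],[-0.06,-0.8,0,0,0,0,1],[-0.07,-1.0,0,0,0,0,1]]]'

```text
time_s: 9.75
eef_pos: [0.5172, -0.0576, 0.0703]
ee_rot: [-3.141, -0.0, -0.071]
force: [-1.4, 7.4, 10.7]
grip_width: -0.002
```

Call:
step_arm --steps '[[[0,0.05,0.3,0,0,0,1],[0,0,2,0,0,0,1],[0,0,7,0,0,0,0.8],[0,0,12,0,0,0,0.24],[-2.0,6,14,0,0,0,0.24],[-6.6,40.1,14,0,0,0,0.24],[-6.6,40.1,14,0,0,0,0.24],[-6.6,40.1,14,0,0,0,0.24],[-6.6,40.1,14,0,0,0,0.24],[-6.6,40.1,14,0,0,0,0.24],[-6.6,40.1,14,0,0,0,0.24],[-6.6,40.1,14,0,0,0,0.24]]]'

```text
time_s: 11.25
eef_pos: [0.4505, 0.345, 0.2105]
ee_rot: [-3.141, -0.0, -0.068]
force: [-1.0, -0.5, -0.3]
grip_width: 0.76
```

```bash
python3 - <<'E'
from station import bot, grab_frame
import cv2,pickle
from h import *
s=bot.state();print(s['eef_pos'],s['force'],s['time_s'],s['joints'])
for n in('scene','top'):
  f=grab_frame(n);pickle.dump(f,open(n+'3.pkl','wb'))
  if n=='scene':cv2.imwrite('pics/s3.png',cv2.resize(f['frame'][150:280,220:500,::-1],None,fx=2.8,fy=2.8,interpolation=cv2.INTER_CUBIC))
  else: cv2.imwrite('pics/t3.png',cv2.resize(f['frame'][150:250,260:410,::-1],None,fx=5,fy=5,interpolation=cv2.INTER_CUBIC))
P=cloud(f)
for u in range(280,352,3):print(u,P[200,u].round(3),f['frame'][200,u])
E
```

```text
[0.45047317 0.3449559  0.21046056] [-0.97368408 -0.46574168 -0.28498986] 11.25 [5.71428234e-01 4.03778713e-01 1.62868175e+00 9.01507435e-05
 1.10847752e+00 2.21042465e+00]
280 [0.508 0.113 0.076] [203 200 187]
283 [0.509 0.103 0.074] [160 157 145]
286 [0.521 0.097 0.008] [117 116 103]
289 [0.519 0.086 0.018] [192 190 168]
292 [0.518 0.076 0.019] [228 227 207]
295 [0.519 0.066 0.015] [229 228 208]
298 [0.519 0.056 0.014] [228 227 206]
301 [0.517 0.045 0.02 ] [228 227 206]
304 [0.518 0.035 0.015] [229 228 208]
307 [0.518 0.024 0.014] [228 227 206]
310 [0.519 0.014 0.008] [229 228 208]
313 [0.517 0.004 0.013] [230 228 210]
316 [ 0.516 -0.007  0.017] [230 229 209]
319 [ 0.516 -0.017  0.015] [234 233 214]
322 [ 0.505 -0.027  0.074] [239 237 222]
325 [ 0.505 -0.037  0.073] [240 237 222]
328 [ 0.505 -0.047  0.075] [239 237 222]
331 [ 0.505 -0.057  0.073] [239 237 223]
334 [ 0.505 -0.067  0.071] [239 237 220]
337 [ 0.505 -0.077  0.071] [239 238 221]
340 [ 0.505 -0.087  0.066] [242 240 225]
343 [ 0.502 -0.096  0.081] [229 230 209]
346 [ 0.503 -0.107  0.073] [228 227 207]
349 [ 0.502 -0.116  0.081] [230 229 211]
```

View pics/s3.png

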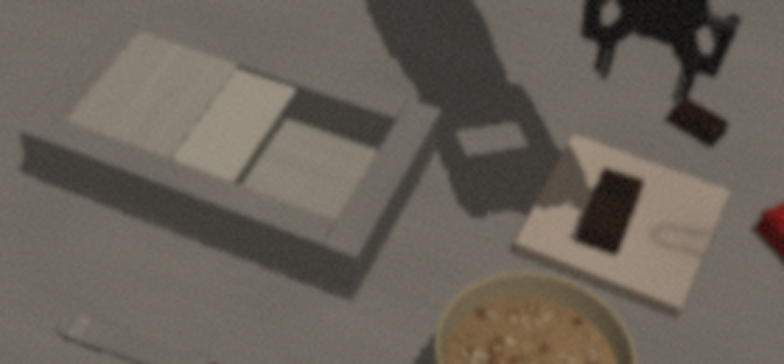

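View pics/t3.png

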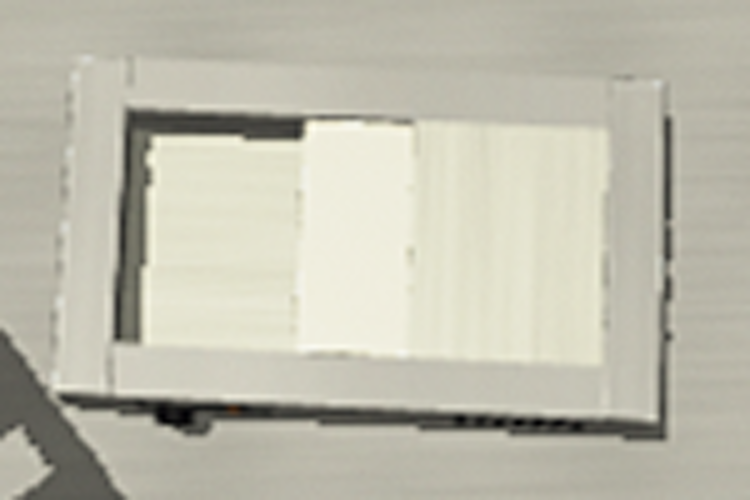

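```bash
python3 - <<'E'
from h import *
s=load('scene');t=load('top')
f=s['frame'].astype(int)
m=np.zeros(f.shape[:2],np.uint8);m[205:245,422:455]=(f.sum(2)<170)[205:245,422:455]
c=big(m);print(len(c),c.min(0),c.max(0),rect(s,m,.056),rect(s,m,.04))
# project hypothesised block corners into both views
import math
for C in((.4535,.345),(.450,.3435),(.4515,.344)):
  a=-.06;ex=np.array([math.cos(a),math.sin(a)]);ey=np.array([-ex[1],ex[0]])
  for n,g in(('s',s),('t',t)):
    print(C,n,[tuple(np.round(proj(g,[*(np.array(C)+i*.045*ex+j*.0225*ey),.056]),1)) for i,j in((-1,-1),(-1,1),(1,1),(1,-1))])
cv2.imwrite('pics/sb.png',cv2.resize(s['frame'][200:250,415:465,::-1],None,fx=10,fy=10,interpolation=cv2.INTER_NEAREST))
cv2.imwrite('pics/tb2.png',cv2.resize(t['frame'][195:245,190:240,::-1],None,fx=10,fy=10,interpolation=cv2.INTER_NEAREST))
E
```

```text
73 [426. 211.] [448. 239.] ((0.47328007221221924, 0.3489496111869812), (0.04314348101615906, 0.10429330915212631), 87.09166717529297) ((0.4587956666946411, 0.3486286699771881), (0.04378189891576767, 0.10583660006523132), 87.09161376953125)
(0.4535, 0.345) s [(np.float64(433.9), np.float64(206.8)), (np.float64(448.7), np.float64(211.6)), (np.float64(440.4), np.float64(232.8)), (np.float64(425.1), np.float64(227.6))]
(0.4535, 0.345) t [(np.float64(217.1), np.float64(232.5)), (np.float64(203.6), np.float64(232.0)), (np.float64(205.8), np.float64(205.4)), (np.float64(219.1), np.float64(205.9))]
(0.45, 0.3435) s [(np.float64(433.7), np.float64(205.9)), (np.float64(448.4), np.float64(210.7)), (np.float64(440.1), np.float64(231.7)), (np.float64(424.9), np.float64(226.6))]
(0.45, 0.3435) t [(np.float64(217.5), np.float64(233.5)), (np.float64(204.0), np.float64(233.1)), (np.float64(206.2), np.float64(206.5)), (np.float64(219.5), np.float64(206.9))]
(0.4515, 0.344) s [(np.float64(433.8), np.float64(206.3)), (np.float64(448.5), np.float64(211.0)), (np.float64(440.2), np.float64(232.1)), (np.float64(425.0), np.float64(227.0))]
(0.4515, 0.344) t [(np.float64(217.3), np.float64(233.1)), (np.float64(203.9), np.float64(232.6)), (np.float64(206.1), np.float64(206.0)), (np.float64(219.4), np.float64(206.5))]
```

View pics/tb2.png

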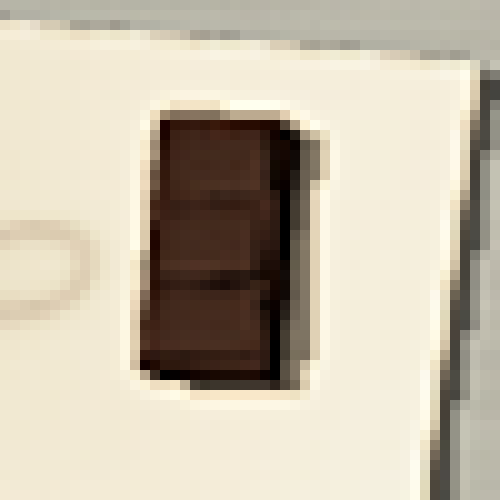

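View pics/sb.png

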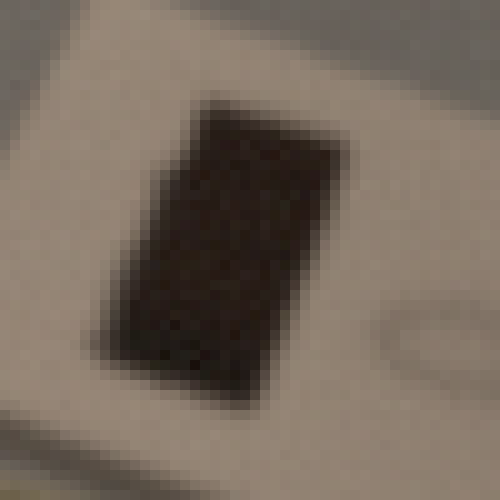

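```bash
python3 - <<'E'
from h import *
s=load('scene');t=load('top')
P=cloud(s)
for u,v in((441,212),(439,216),(437,222),(434,228),(432,234),(438,208),(438,205),(440,250),(455,230)): print(u,v,P[v,u].round(3))
Pt=cloud(t)
for v in range(204,238,2): print(v,Pt[v,211].round(3),Pt[v,208].round(3))
# slab corners
f=t['frame'].astype(int);sl=np.zeros(f.shape[:2],np.uint8);sl[190:260,175:245]=((f.min(2)>190)&(f[...,0]>f[...,2]+10))[190:260,175:245]
r=rect(t,sl,.02);b=cv2.boxPoints(r)
for x in b: print(x,np.round(proj(s,[*x,.02]),1),np.round(proj(t,[*x,.02]),1))
k=cv2.boxPoints(((.517,-.0618),(.23,.4),-4.07))
for x in k: print('k',x,np.round(proj(s,[*x,.076]),1),np.round(proj(t,[*x,.076]),1))
E
```

```text
441 212 [0.422 0.349 0.059]
439 216 [0.437 0.347 0.054]
437 222 [0.463 0.347 0.055]
434 228 [0.491 0.344 0.058]
432 234 [0.499 0.343 0.04 ]
438 208 [0.369 0.336 0.016]
438 205 [0.361 0.334 0.021]
440 250 [0.533 0.377 0.021]
455 230 [0.444 0.402 0.023]
204 [0.509 0.353 0.03 ] [0.512 0.367 0.017]
206 [0.499 0.349 0.048] [0.499 0.359 0.049]
208 [0.491 0.348 0.053] [0.491 0.358 0.054]
210 [0.484 0.348 0.053] [0.484 0.356 0.059]
212 [0.478 0.348 0.05 ] [0.478 0.359 0.049]
214 [0.471 0.348 0.05 ] [0.471 0.358 0.05 ]
216 [0.463 0.347 0.056] [0.464 0.357 0.054]
218 [0.457 0.347 0.053] [0.457 0.356 0.057]
220 [0.45  0.347 0.055] [0.449 0.355 0.06 ]
222 [0.445 0.349 0.044] [0.444 0.358 0.049]
224 [0.436 0.346 0.057] [0.437 0.357 0.051]
226 [0.43  0.347 0.05 ] [0.429 0.355 0.062]
228 [0.424 0.347 0.049] [0.423 0.356 0.053]
230 [0.416 0.345 0.06 ] [0.416 0.355 0.058]
232 [0.411 0.348 0.045] [0.412 0.36  0.039]
234 [0.408 0.355 0.014] [0.408 0.365 0.015]
236 [0.4   0.354 0.02 ] [0.399 0.362 0.028]
[0.34330916 0.28490803] [423.9 197.1] [231.  252.3]
[0.5200488  0.26527503] [403.1 235.7] [237.2 200.7]
[0.5398347  0.44339082] [462.7 259.1] [185.9 196.4]
[0.36309505 0.4630238 ] [480.  217.3] [178.6 247.7]
k [0.41648507 0.14585775] [376.4 188.4] [270.2 227.7]
k [ 0.38809502 -0.25313348] [263.6 150.8] [392.  233.4]
k [ 0.61751497 -0.26945776] [225.2 195.9] [393.2 165.3]
k [0.645905   0.12953347] [346.1 241.5] [274.7 160.2]
```

```bash
python3 - <<'E'
from h import *
s=load('scene');cv2.imwrite('pics/ss.png',cv2.resize(s['frame'][150:270,220:490,::-1],None,fx=2.9,fy=2.9,interpolation=cv2.INTER_CUBIC))
E
```

```text
(no output)
```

View pics/ss.png

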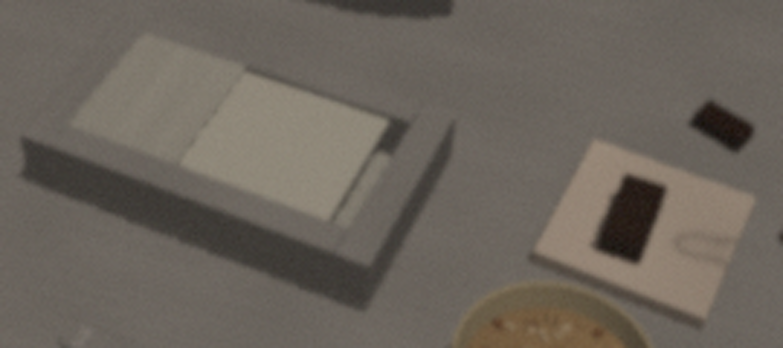

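Call:
step_arm --steps '[[[0.15,0.05,-5,0,0,0,0.24],[0.15,0.05,-9,0,0,0,0.24],[0.15,0.05,-12,0,0,0,0.24],[0.15,0.05,-14.5,0,0,0,0.24],[0.15,0.05,-16.5,0,0,0,0.24],[0.15,0.05,-17.5,0,0,0,0.24],[0.15,0.05,-18.2,0,0,0,0.24],[0.15,0.05,-18.7,0,0,0,0.24],[0.15,0.05,-18.7,0,0,0,0.24],[0.15,0.05,-18.7,0,0,0,0.24]]]'

```text
time_s: 12.6
eef_pos: [0.4528, 0.3437, 0.0232]
ee_rot: [-3.141, -0.0, -0.071]
force: [0.1, 0.0, -0.6]
grip_width: 0.758
```

```bash
python3 - <<'E'
from station import bot, grab_frame
import cv2
f=grab_frame('scene');cv2.imwrite('pics/s4.png',cv2.resize(f['frame'][160:260,380:500,::-1],None,fx=5,fy=5,interpolation=cv2.INTER_CUBIC))
print(bot.state()['force'],bot.state()['grip_width'])
E
```

```text
[ 0.02379217  0.05222125 -0.52425075] 0.7599400781110943
```

View pics/s4.png

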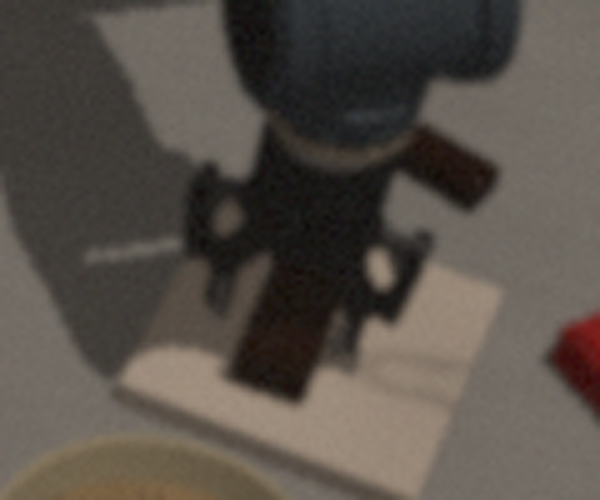

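Call:
step_arm --steps '[[[0,0.25,0,0,0,0,0.24],[0,0.25,0,0,0,0,0.3],[0,0.25,0,0,0,0,0.4],[0,0.25,0,0,0,0,0.5],[0,0.25,0,0,0,0,0.6],[0,0.25,0,0,0,0,0.7],[0,0.25,0,0,0,0,0.7],[0,0.25,0,0,0,0,0.7]]]'

```text
time_s: 13.65
eef_pos: [0.4529, 0.3463, 0.0232]
ee_rot: [-3.141, -0.001, -0.071]
force: [-1.3, 1.5, 5.2]
grip_width: 0.518
```

Call:
step_arm --steps '[[[0,0,0.5,0,0,0,0.7],[0,0,2,0,0,0,0.7],[0,0,5,0,0,0,0.7],[0,0,9,0,0,0,0.7],[0,0,13,0,0,0,0.7],[0,0,15,0,0,0,0.7],[0,0,15,0,0,0,0.7]]]'

```text
time_s: 14.52
eef_pos: [0.4532, 0.3463, 0.1747]
ee_rot: [-3.14, -0.003, -0.071]
force: [0.6, 0.7, -2.0]
grip_width: 0.52
```

```bash
python3 - <<'E'
from station import bot, grab_frame
import cv2,pickle
from h import *
f=grab_frame('scene');pickle.dump(f,open('scene5.pkl','wb'))
s=bot.state();p=s['eef_pos'];print(s['force'],s['grip_width'],p,s['ee_rot'])
u,v=map(int,proj(f,p));print(u,v)
cv2.imwrite('pics/s5.png',cv2.resize(f['frame'][v-70:v+30,u-60:u+60,::-1],None,fx=5,fy=5,interpolation=cv2.INTER_CUBIC))
P=cloud(f)-p; a=s['ee_rot'][2]
jx=P[...,0]*np.sin(a)-P[...,1]*np.cos(a); lx=P[...,0]*np.cos(a)+P[...,1]*np.sin(a); h=P[...,2]
ok=(f['z_map']>0)&(abs(lx)<.07)&(abs(jx)<.12)&(h>-.03)&(h<.2)
for lo in np.arange(-.03,.13,.01):
  m=ok&(h>=lo)&(h<lo+.01)
  if m.sum()>3: print(round(lo,3),m.sum(),'jaw',np.percentile(jx[m],[1,99]).round(3),'l',np.percentile(lx[m],[1,99]).round(3))
E
```

```text
[-0.32395232 -0.36639079 -1.92208783] 0.5166968996176362 [0.45259472 0.34596836 0.17321354] [-3.14114990e+00 -6.82790856e-04 -7.12409035e-02]
445 191
-0.01 4 jaw [0.007 0.017] l [0.044 0.046]
0.0 43 jaw [-0.03  0.03] l [0.005 0.051]
0.01 70 jaw [-0.036  0.032] l [0.006 0.052]
0.02 140 jaw [-0.036  0.032] l [-0.032  0.052]
0.03 316 jaw [-0.033  0.03 ] l [-0.035  0.047]
0.04 34 jaw [-0.045  0.046] l [0.003 0.015]
0.05 99 jaw [-0.055  0.051] l [-0.009  0.016]
0.06 82 jaw [-0.057  0.055] l [-0.011  0.018]
0.07 90 jaw [-0.059  0.058] l [-0.008  0.021]
0.08 92 jaw [-0.063  0.063] l [0.002 0.023]
0.09 130 jaw [-0.065  0.063] l [0.002 0.022]
0.1 218 jaw [-0.067  0.064] l [-0.01   0.024]
0.11 68 jaw [-0.047  0.047] l [-0.005  0.017]
0.12 18 jaw [-0.039  0.035] l [0.004 0.036]
```

View pics/s5.png

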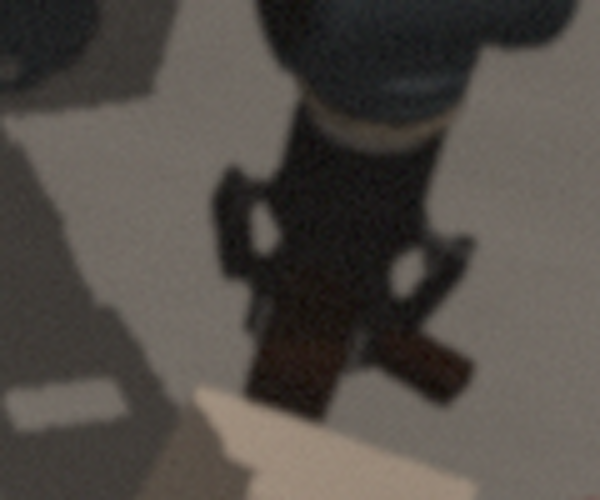

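Call:
step_arm --steps '[[[0.9,-3.5,0,0,0,0.17,0.7],[1.7,-7,0,0,0,0.35,0.7],[2.5,-10.5,0,0,0,0.52,0.7],[3.3,-14,0,0,0,0.7,0.7],[4.1,-17.5,0,0,0,0.87,0.7],[4.9,-21,0,0,0,1.05,0.7],[5.7,-24.5,0,0,0,1.22,0.7],[6.5,-28,0,0,0,1.4,0.7],[7.1,-30.6,0,0,0,1.57,0.7],[7.1,-30.6,0,0,0,1.57,0.7],[7.1,-30.6,0,0,0,1.57,0.7],[7.1,-30.6,0,0,0,1.57,0.7]]]'

```text
time_s: 16.08
eef_pos: [0.5233, 0.0408, 0.1725]
ee_rot: [-3.141, -0.0, 1.498]
force: [-0.6, -0.3, -1.3]
grip_width: 0.512
```

```bash
cat > look.py <<'E'
from station import bot, grab_frame
import sys,pickle
from h import *
i=sys.argv[1]
for n in('scene','top'):
  f=grab_frame(n);pickle.dump(f,open(n+i+'.pkl','wb'))
  a=f['frame'][120:250,220:400,::-1] if n=='scene' else f['frame'][150:250,260:410,::-1]
  cv2.imwrite(f'pics/{n[0]}{i}.png',cv2.resize(a,None,fx=4.4,fy=4.4,interpolation=cv2.INTER_CUBIC))
s=bot.state();print(s['force'].round(2),s['grip_width'],s['eef_pos'].round(4),s['ee_rot'].round(4),s['time_s'],proj(load('scene'),s['eef_pos']))
E
python3 look.py 6
```

```text
[-0.38 -0.06 -2.06] 0.517880447098407 [0.5235 0.0407 0.1727] [-3.1413 -0.      1.4989] 16.175 (np.float64(332.55396304381384), np.float64(179.57588620688404))
```

View pics/s6.png

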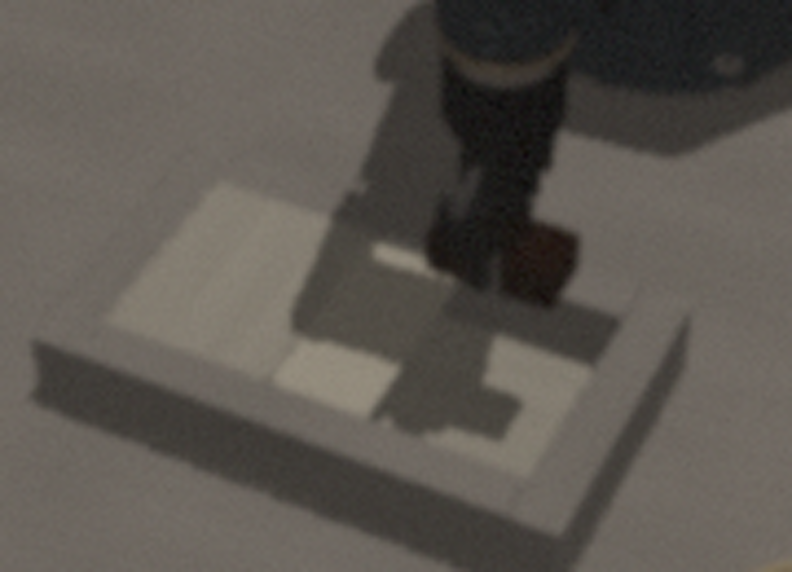

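View pics/t6.png

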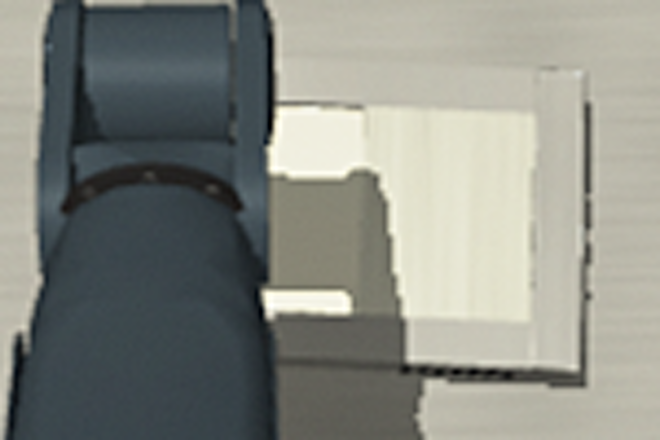

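Call:
step_arm --steps '[[[0.05,-0.35,-3,0,0,0,0.7],[0.05,-0.35,-6,0,0,0,0.7],[0.05,-0.35,-8,0,0,0,0.7],[0.05,-0.35,-9,0,0,0,0.7],[0.05,-0.35,-9,0,0,0,0.7]]]'

```text
time_s: 16.8
eef_pos: [0.524, 0.0368, 0.0826]
ee_rot: [-3.141, 0.0, 1.499]
force: [0.1, 0.7, -1.6]
grip_width: 0.516
```

```bash
python3 look.py 7
```

```text
[ 0.04  0.21 -1.32] 0.5181659129119436 [0.5246 0.0367 0.0835] [ 3.1405e+00 -1.0000e-04  1.4989e+00] 16.9 (np.float64(330.5121842946676), np.float64(200.9135528368847))
```

View pics/s7.png

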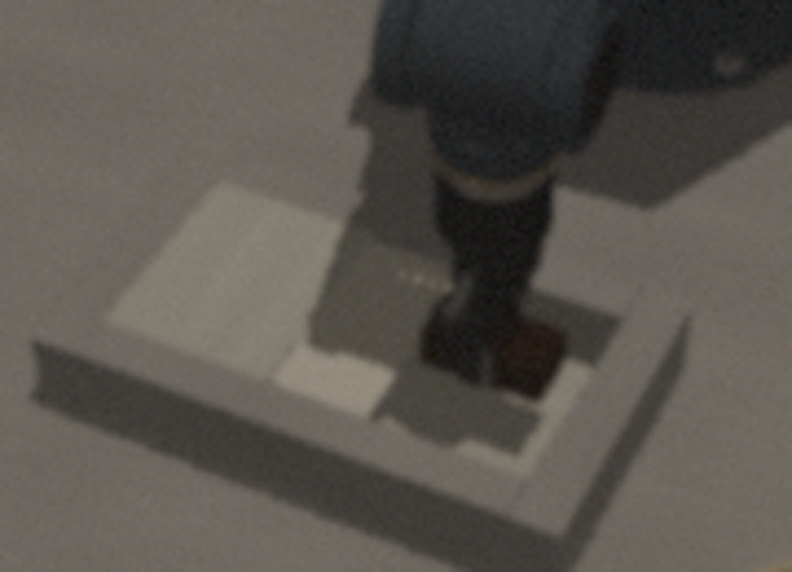

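Call:
step_arm --steps '[[[0,0,-1.2,0,0,0,0.7],[0,0,-2.4,0,0,0,0.7],[0,0,-3.6,0,0,0,0.7],[0,0,-4.6,0,0,0,0.7],[0,0,-5.2,0,0,0,0.7],[0,0,-5.6,0,0,0,0.7],[0,0,-5.7,0,0,0,0.7],[0,0,-5.7,0,0,0,0.7]]]'

```text
time_s: 17.9
eef_pos: [0.5243, 0.0366, 0.0259]
ee_rot: [3.141, -0.0, 1.499]
force: [0.5, -0.3, -0.6]
grip_width: 0.519
```

Call:
step_arm --steps '[[[0,0,-0.1,0,0,0,0.7],[0,0,-0.2,0,0,0,0.7],[0,0,-0.3,0,0,0,0.7],[0,0,-0.3,0,0,0,0.7],[0,0,-0.3,0,0,0,0.7]]]'

```text
time_s: 18.52
eef_pos: [0.5241, 0.0365, 0.0228]
ee_rot: [-3.142, 0.0, 1.499]
force: [-0.0, -0.4, -1.9]
grip_width: 0.514
```

Call:
step_arm --steps '[[[0,0,-0.08,0,0,0,0.7],[0,0,-0.16,0,0,0,0.7],[0,0,-0.24,0,0,0,0.7],[0,0,-0.24,0,0,0,0.7]]]'

```text
time_s: 19.02
eef_pos: [0.5241, 0.0365, 0.0203]
ee_rot: [-3.141, 0.0, 1.499]
force: [-1.0, 0.5, -1.5]
grip_width: 0.519
```

Call:
step_arm --steps '[[[0,0,-0.04,0,0,0,0.7],[0,0,-0.06,0,0,0,0.7],[0,0,-0.06,0,0,0,0.7]]]'

```text
time_s: 19.4
eef_pos: [0.5242, 0.0366, 0.0198]
ee_rot: [-3.142, -0.0, 1.499]
force: [0.2, 0.1, -2.1]
grip_width: 0.518
```

Call:
step_arm --steps '[[[0,0,-0.03,0,0,0,0.7],[0,0,-0.04,0,0,0,0.7],[0,0,-0.04,0,0,0,0.7]]]'

```text
time_s: 19.77
eef_pos: [0.5242, 0.0365, 0.0194]
ee_rot: [3.142, 0.0, 1.499]
force: [0.2, 0.6, -1.9]
grip_width: 0.52
```

Call:
step_arm --steps '[[[0,0,-0.02,0,0,0,0.7],[0,0,-0.03,0,0,0,0.7],[0,0,-0.03,0,0,0,0.7]]]'

```text
time_s: 20.15
eef_pos: [0.5241, 0.0366, 0.0191]
ee_rot: [-3.142, 0.0, 1.499]
force: [-0.8, -0.4, -0.2]
grip_width: 0.518
```

Call:
step_arm --steps '[[[0,0,-0.02,0,0,0,0.7],[0,0,-0.02,0,0,0,0.7]]]'

```text
time_s: 20.4
eef_pos: [0.5242, 0.0366, 0.0191]
ee_rot: [3.142, 0.0, 1.499]
force: [-2.7, -0.1, 5.2]
grip_width: 0.517
```

Call:
step_arm --steps '[[[0,0,0,0,0,0,0.45],[0,0,0,0,0,0,0.38],[0,0,0,0,0,0,0.32],[0,0,0,0,0,0,0.32],[0,0,0.5,0,0,0,0.32],[0,0,1.5,0,0,0,0.32],[0,0,3,0,0,0,0.32],[0,0,5,0,0,0,0.32],[0,0,8,0,0,0,0.32],[0,0,12,0,0,0,0.32],[0,-2,14,0,0,0,0.6],[0,-6,14,0,0,-0.17,1]]]'

```text
time_s: 21.9
eef_pos: [0.5251, -0.0235, 0.1618]
ee_rot: [3.137, -0.001, 1.328]
force: [0.2, 0.3, -0.2]
grip_width: 0.259
```

Call:
step_arm --steps '[[[-0.3,-4,0,0,0,0,1],[-0.7,-8.5,0,0,0,0,1],[-0.7,-10.5,0,0,0,0,1],[-0.7,-10.5,0,0,0,0,1]]]'

```text
time_s: 22.4
eef_pos: [0.5172, -0.1291, 0.1594]
ee_rot: [3.141, -0.0, 1.327]
force: [0.6, 0.3, -0.3]
grip_width: -0.002
```

```bash
python3 look.py 8
```

```text
[ 0.18 -0.81 -0.82] 0.0010898453583504922 [ 0.5172 -0.1277  0.1591] [ 3.1416e+00 -2.0000e-04  1.3290e+00] 22.5 (np.float64(279.9712530403329), np.float64(166.65485572596828))
```

View pics/s8.png

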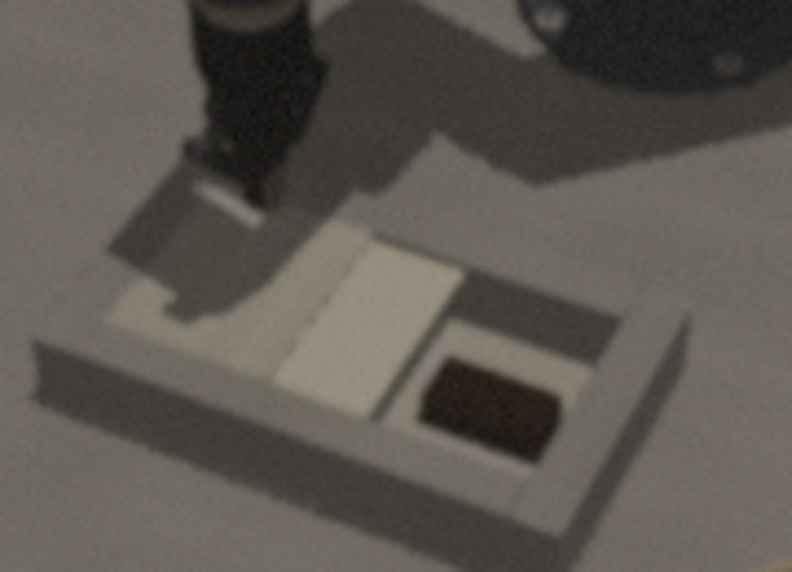

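View pics/t8.png

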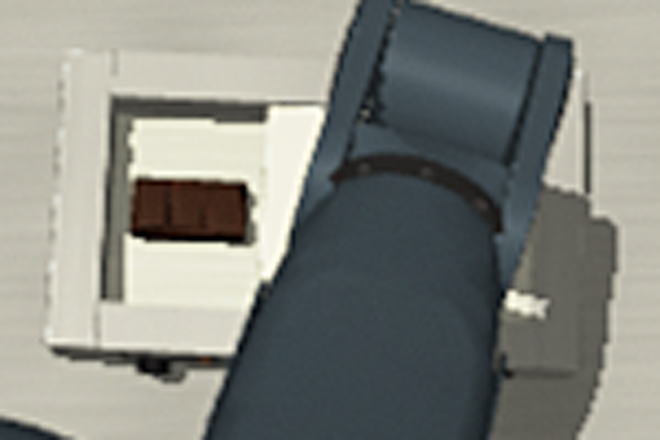

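Call:
step_arm --steps '[[[0,4,0,0,0,0.17,1],[0,7,-2,0,0,0.17,1],[0,7,-5,0,0,0.17,1],[0,7,-7,0,0,0.17,1],[0,7,-8,0,0,0.17,1],[0,7,-8.3,0,0,0.17,1],[0,7,-8.3,0,0,0.17,1],[0,7,-8.3,0,0,0.17,1]]]'

```text
time_s: 23.5
eef_pos: [0.5175, -0.0585, 0.0765]
ee_rot: [3.141, 0.0, 1.499]
force: [1.0, 0.2, 0.2]
grip_width: 0.001
```

Call:
step_arm --steps '[[[0,0,-0.1,0,0,0,1],[0,0,-0.2,0,0,0,1],[0,0,-0.3,0,0,0,1],[0,0,-0.4,0,0,0,1],[0,0,-0.4,0,0,0,1]]]'

```text
time_s: 24.12
eef_pos: [0.5171, -0.0585, 0.0718]
ee_rot: [-3.141, -0.0, 1.499]
force: [-0.1, -0.6, -0.9]
grip_width: 0.003
```

Call:
step_arm --steps '[[[0,0,-0.05,0,0,0,1],[0,0,-0.08,0,0,0,1],[0,0,-0.08,0,0,0,1]]]'

```text
time_s: 24.5
eef_pos: [0.5172, -0.0584, 0.0711]
ee_rot: [3.142, 0.0, 1.499]
force: [-0.6, 0.6, 1.1]
grip_width: -0.0
```

Call:
step_arm --steps '[[[0,0,-0.04,0,0,0,1],[0,0,-0.07,0,0,0,1],[0,0,-0.07,0,0,0,1]]]'

```text
time_s: 24.88
eef_pos: [0.5172, -0.0585, 0.0707]
ee_rot: [3.141, 0.0, 1.499]
force: [-1.5, -0.0, 6.7]
grip_width: -0.003
```

Call:
step_arm --steps '[[[0,0,-0.04,0,0,0,1],[0,0,-0.06,0,0,0,1],[0,0,-0.06,0,0,0,1]]]'

```text
time_s: 25.25
eef_pos: [0.5173, -0.0585, 0.0704]
ee_rot: [3.141, 0.0, 1.499]
force: [-3.0, 0.8, 10.2]
grip_width: 0.001
```

Call:
step_arm --steps '[[[0.01,0.1,0,0,0,0,1],[0.02,0.3,0,0,0,0,1],[0.04,0.6,0,0,0,0,1],[0.06,0.9,0,0,0,0,1],[0.09,1.3,0,0,0,0,1],[0.12,1.7,0,0,0,0,1],[0.15,2.1,0,0,0,0,1],[0.18,2.5,0,0,0,0,1]]]'

```text
time_s: 26.25
eef_pos: [0.5191, -0.0336, 0.0704]
ee_rot: [3.141, 0.001, 1.499]
force: [-3.5, -2.3, 9.8]
grip_width: 0.002
```

Call:
step_arm --steps '[[[0.03,0.4,0,0,0,0,1],[0.06,0.8,0,0,0,0,1],[0.09,1.2,0,0,0,0,1],[0.12,1.6,0,0,0,0,1],[0.14,2.0,0,0,0,0,1],[0.17,2.4,0,0,0,0,1],[0.2,2.8,0,0,0,0,1],[0.23,3.2,0,0,0,0,1],[0.26,3.6,0,0,0,0,1],[0.28,4.0,0,0,0,0,1],[0.31,4.4,0,0,0,0,1],[0.34,4.8,0,0,0,0,1]]]'

```text
time_s: 27.75
eef_pos: [0.5225, 0.0144, 0.0703]
ee_rot: [3.141, 0.0, 1.499]
force: [-3.5, -2.3, 9.0]
grip_width: 0.002
```

Call:
step_arm --steps '[[[0.03,0.4,0,0,0,0,1],[0.06,0.8,0,0,0,0,1],[0.09,1.2,0,0,0,0,1],[0.12,1.6,0,0,0,0,1],[0.14,2.0,0,0,0,0,1],[0.17,2.4,0,0,0,0,1],[0.2,2.8,0,0,0,0,1],[0.23,3.2,0,0,0,0,1],[0.26,3.6,0,0,0,0,1],[0.28,4.0,0,0,0,0,1],[0.3,4.2,0,0,0,0,1]]]'

```text
time_s: 29.12
eef_pos: [0.5255, 0.0565, 0.0703]
ee_rot: [3.141, 0.0, 1.499]
force: [-1.9, -2.5, 7.4]
grip_width: -0.0
```

Call:
step_arm --steps '[[[0.0,0.05,-0.02,0,0,0,1],[0.02,0.2,-0.03,0,0,0,1],[0.03,0.35,-0.03,0,0,0,1],[0.04,0.5,-0.03,0,0,0,1]]]'

```text
time_s: 29.62
eef_pos: [0.5259, 0.0614, 0.0701]
ee_rot: [3.141, 0.0, 1.499]
force: [-3.5, -2.6, 9.6]
grip_width: -0.001
```

Call:
step_arm --steps '[[[0.01,0.1,-0.01,0,0,0,1],[0.02,0.2,-0.01,0,0,0,1],[0.02,0.3,-0.01,0,0,0,1],[0.02,0.3,-0.01,0,0,0,1]]]'

```text
time_s: 30.12
eef_pos: [0.5265, 0.0639, 0.0701]
ee_rot: [3.14, 0.001, 1.499]
force: [-0.6, -5.2, 9.0]
grip_width: 0.002
```

Call:
step_arm --steps '[[[0,0,0.1,0,0,0,1],[0,0,0.5,0,0,0,1],[0,0,2.5,0,0,0,1],[0,0,7,0,0,0,1],[0,0,12,0,0,0,1],[-6,-6,15,0,0,0,1],[-12,-14,16,0,0,0,1],[-18,-20,16,0,0,0,1],[-18,-26,16,0,0,0,1],[-18,-32,16,0,0,0,1],[-18,-35,16,0,0,0,1],[-18,-35,16,0,0,0,1]]]'

```text
time_s: 31.62
eef_pos: [0.3451, -0.2878, 0.2295]
ee_rot: [3.141, 0.0, 1.497]
force: [-0.7, -0.3, 0.1]
grip_width: 0.0
```

```bash
python3 look.py 9; python3 - <<'E'
from h import *
f=load('top9');P=cloud(f)
for v in(185,200,215):
  print(v,[(u,P[v,u,2].round(3),int(f['frame'][v,u,0])) for u in range(280,294)])
E
```

```text
[0.08 0.97 0.16] -0.0013522449620786703 [ 0.3453 -0.2881  0.2294] [3.1414e+00 5.0000e-04 1.4956e+00] 31.725 (np.float64(255.64618077140102), np.float64(103.03788445007464))
185 [(280, np.float64(0.076), 198), (281, np.float64(0.074), 196), (282, np.float64(0.078), 193), (283, np.float64(0.076), 192), (284, np.float64(0.073), 196), (285, np.float64(0.073), 231), (286, np.float64(0.067), 241), (287, np.float64(0.071), 238), (288, np.float64(0.074), 238), (289, np.float64(0.073), 238), (290, np.float64(0.063), 238), (291, np.float64(0.068), 238), (292, np.float64(0.068), 237), (293, np.float64(0.067), 237)]
200 [(280, np.float64(0.074), 199), (281, np.float64(0.077), 198), (282, np.float64(0.073), 196), (283, np.float64(0.08), 201), (284, np.float64(0.077), 232), (285, np.float64(0.066), 242), (286, np.float64(0.066), 239), (287, np.float64(0.067), 238), (288, np.float64(0.071), 239), (289, np.float64(0.079), 238), (290, np.float64(0.075), 238), (291, np.float64(0.074), 238), (292, np.float64(0.068), 238), (293, np.float64(0.065), 238)]
215 [(280, np.float64(0.068), 202), (281, np.float64(0.081), 203), (282, np.float64(0.077), 188), (283, np.float64(0.071), 225), (284, np.float64(0.073), 244), (285, np.float64(0.067), 240), (286, np.float64(0.069), 240), (287, np.float64(0.069), 239), (288, np.float64(0.074), 239), (289, np.float64(0.075), 239), (290, np.float64(0.068), 239), (291, np.float64(0.075), 239), (292, np.float64(0.072), 239), (293, np.float64(0.066), 239)]
```

View pics/s9.png

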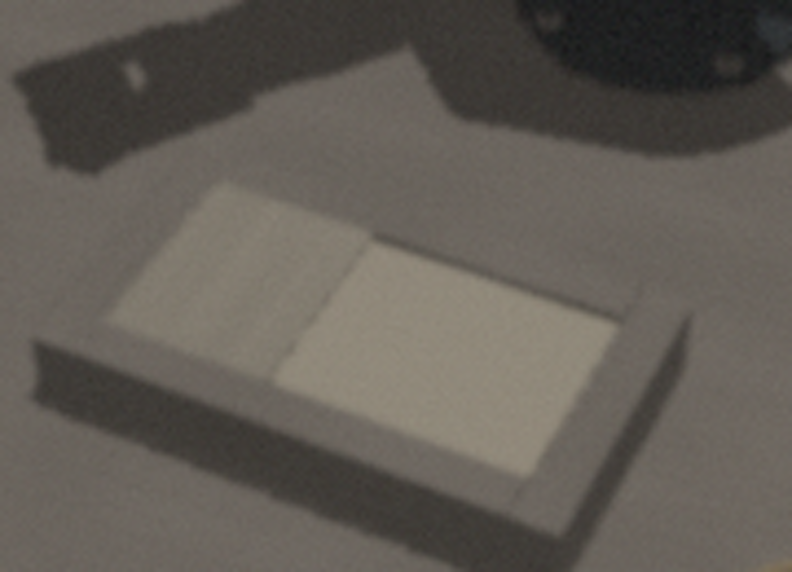

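View pics/t9.png

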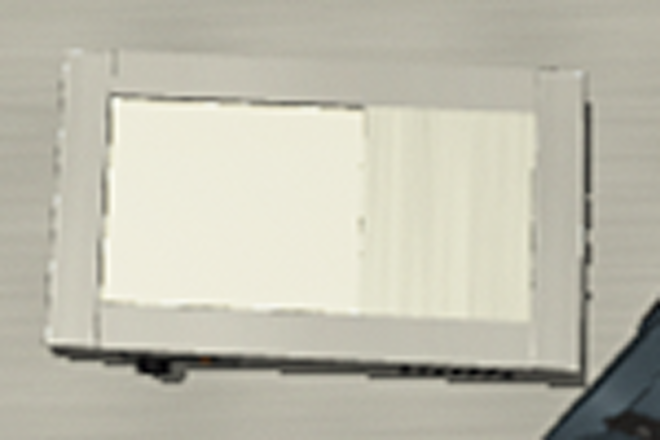

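```bash
python3 - <<'E'
from station import bot
print(bot.close_job())
E
```

```text
the job is handed in; nothing more can be done
None
```

The job is done and handed in at about 32 s on the robot's clock. The cover was opened, the chocolate block was laid in the well, and the cover was slid shut again.

- **Opening:** The cover was already about 20 mm open at the start. I pressed with about 9 to 11 N and drew it to its stop, where the force along the slide rose to 7.4 N. The picture then showed about 75 mm of bare sheet, against the 74 mm expected.
- **Block:** It was gripped across its short side (44 mm measured, 45 mm nominal). I turned it 90° because the gripper's knuckles, about 130 mm across, would have been tight in the 120 mm direction of the mouth. It was set down until the floor pushed back with about 5 N, then released. Both cameras showed it lying flat and clear of the sheet.
- **Closing:** I drew the cover back about 122 mm with about 7 to 10 N, until the force along the slide rose to 5.2 N. This included a little fingertip slip. Both cameras showed no gap at the end of the well.
- **Force limits:** No end-of-move reading on the keeper or cover passed about 13 N in total, against the 25 N limit. At one point, closing the press dropped to 7.4 N, slightly under the advised 8 N.
- **Bystanders:** I planned the arm's path to stay clear of the bowls and palette knife, but took no final picture of them.
- **Camera disagreement:** The scene camera was consistently about 2 to 3 pixels off from the top camera. I relied mainly on the top view and on contact forces.

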